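Screw the wing cap onto a culture jar

ROBOT

A 6-joint arm with a two-finger parallel gripper is mounted at the origin on the work surface. World frame = base frame: x ahead of the robot, y to its left, z up, the work surface at z = 0. Lengths are in m, angles in rad, forces in N, time in s.
With the tool pointing down it reaches from about 0.35 to 0.85 m from the base axis. Payload 8.1 kg.
Tool frame: the origin (TCP) lies between the finger pads; the fingertips stand 11 mm ahead of it and the grasp point (between the pads) lies 8 mm behind it (robot.tips_ahead is the distance from the TCP to the fingertips, in m); z points along the fingers, y is the line along which they close (so a half turn about z gives the same grasp; the last joint's range is limited). The gripper opens to 93 mm and grips with 3 to 60 N. Pads are 15 mm wide; open, the fingers measure 128 mm over their backs; the gripper's body (75 mm by 188 mm) begins 65 mm behind the grasp point.
Start: joints at [1.172, 0.13, 1.488, -0, 1.523, -0.085], TCP at [0.185, 0.571, 0.23] pointing down, gripper open.
Joint ranges: [-2.96, 2.96], [-0.89, 2.26], [0.02, 2.5], [-1.34, 4.48], [0, 2.73], [-2.66, 2.66]. Speed limits (rad/s): [2.39, 2.39, 2.79, 3.14, 3.14, 3.14].

INTERFACE

Orientations are given as a rotation vector (axis times angle).
In Python, from plant import robot gives the robot as it stands. The module is installed in compiled form; this text tells all that it offers.
- The arm moves only by the tool move_arm, never from a script. Its argument "deltas" is one flat list of numbers, 7 for each row, row after row: the shift along the tool's x, y, z in m, then the turn, a rotation vector about the tool's x, y, z in rad, then the opening, from 0 (shut) to 1 (fully open). A call has 1 to 12 rows; each row is the pose to reach, as a shift and turn from the pose commanded when the call began, along the tool's axes at that moment; what a row does not reach only later rows make up. A row lasts 1/8 s, in which the tool goes at most 62.5 mm and 10.7 degrees, less where a joint would pass 70% of its speed; a pose out of reach is approached as far as the arm can. A call with a gripper value outside its range is refused whole. The fingers move at their own pace and stop on an object; "squeeze" is the grip in N (left out, the last holds). Time passes only in rows, so rows that repeat a pose let the fingers close. It gives the time, the measured TCP pose, the force, the opening and the grip force at its end, in the units of the state.
- robot.read_state(): the state, without advancing time (a new reading comes with each control period).
- robot.read_camera(name): name is "scene" or "top" or "wrist"; returns (picture, depth): 400x640x3 uint8, red, green, blue; 400x640 float32, m along the optical axis (not along the pixel's ray), 0 where there is no reading.
- robot.camera_model(name): a dict with "K" (3x3 intrinsics, pixels), "R" (3x3) and "t" (3): a world point X has camera coordinates R X + t; the wrist camera has in their place "tool_from_camera" (4x4, takes a point from camera to tool coordinates, whose origin is the TCP and whose axes are the flange's). Camera axes: x right, y down, z forward; pixel columns grow to the right and rows downward; lengths in m; the calibration is good to about 2 mm. A picture is of the moment at which its call begins: read the wrist's pose just before it. camera_model takes no time and is no camera call.
- robot.close_job(): hands the job in; it is judged then, once.
Trained networks look in the newest picture that a camera, given by its name, has taken for a name from the list of things; names that differ only in an ending like _2 or _b are one class to them, and where a whole thing is asked for, a point or a joint stands for the part that bears it (a point fixed in the world has none). Each returns a list of dicts, best first, with "confidence" (0 to 1); they miss things now and then, are a little off and sometimes report something else, mostly with a low value. They report only what shows in the picture. A call takes as long as a camera call. They do not tell look-alikes from the thing itself.
- robot.recognise(camera, label): "uv" ([column, row] in pixels, amid what is visible of it).
The state is a dict: "t": time; "q": joint angles; "dq": joint speeds; "joint_torque": joint torques, N m; "tool_pos": TCP position; "orientation": TCP orientation; "force": force on the tool from outside, world axes, zero at the start; "wrist_torque": the same for the moment, N m; "opening": finger opening in m; "gripper_force": force on a finger pad.
Only numpy, scipy, OpenCV 4.12 (cv2) and the standard library are available. Lean on these libraries where they do the work, as an engineer would, in place of code of your own. Each camera call takes 0.05 s, during which the arm holds its last target. There are 200 camera calls.

TASK

Close the culture jar that stands in the sprung holder with the larger wing cap: set it on the neck, press lightly and turn it backwards (anticlockwise from above) until it clicks down into the thread starts, then turn it clockwise until it is fully home, and let go. Be gentle: do not push the jar hard down into its springs or wring it round in its seat, and leave everything else where it is.

Things in the scene. Friction and masses are not known exactly. Their poses are not given: they have to be found in the camera images.
- wing_cap: the larger black cap, open side down on the bench: round skirt 72 mm across, 29 mm tall (inside 63 mm across, 24 mm deep), a grip wing on top. 0.1 to 0.21 kg. Origin at the centre of its underside, z up. Three hidden lugs, 4.5 mm wide, 3.5 mm high, a third of a turn apart, stand inward at the bottom of the skirt to 26 mm from the axis; their bearing is not told
- wing (a point): middle of the cap's straight grip wing, 42 mm above the cap's underside: the wing is 60 mm long along the cap's own x, 18 mm thick along its y, and reaches from 29 to 55 mm above the underside
- holder: steel base plate, 100 x 100 x 18 mm, with four posts 68 mm tall at its corners, fixed to the bench; the glass jar (84 mm across) stands in it upright, its white threaded neck up. Origin at the centre of the plate's underside, z up; the jar's axis is this z axis
- neck_top (a point): centre of the top of the jar's white neck, 130 mm above the bench when nothing presses on the jar; it sinks with the jar. Its axes are the holder's. The core is 48 mm across, chamfered at the top; the thread on it is 59 mm across with three starts a third of a turn apart, at a random bearing that is not told
- ridge_top (a point): on the neck's axis, 5.5 mm below its top: the ridges' high ends. Anticlockwise from above each third has a 6 degree stop post (top 5 mm below the neck's top), a ridge, flat for 30 degrees at 10.5 mm below and then rising for 60 to 5.5 mm below, and a 24 degree gap. A cap set on at random rides on these, underside 4.5 to 11 mm below the neck's top; turned clockwise it jams on the posts
- thread_start (a point): on the neck's axis, 14 mm below its top: floor of the gaps. A riding cap turned anticlockwise (by up to 2 rad) climbs, then drops (clicks) 8.5 mm into the gaps, its underside now here; there the posts stop it from turning further anticlockwise. A drop to only 10.5 mm below the neck's top is a lug slipping off a post onto a ridge: go on
- thread_end (a point): on the neck's axis, 19 mm below its top: low end of the channels, 5.5 mm high, that run under the rising ridges clockwise from the gaps and fall 5 mm. From the gaps the cap turns clockwise about 0.95 to 1.2 rad, sinking 5 mm, to firm stops: fully home, its underside here. Let go midway, the cap stays where it is and can be regripped
- jar_press (a joint): how far the jar is pressed down into its sprung holder, m, 0 when free, end stop at 0.014. The spring gives way from about 3 N of push on the cap, then 0.9 N per mm (about 14 N at 0.012)
- jar_twist (a joint): how far the jar is wrung round in its springy rubber seat, rad, anticlockwise from above positive, 0 when free; 3.5 N m per rad
- small_cap: decoy: a black cap of the same make for a smaller bottle: skirt 43 mm across, wing 36 x 12 mm, 39 mm tall in all. Origin at the centre of its underside. Does not fit; leave alone
- dishes: stack of four clear petri dishes, 90 mm across, 54 mm tall; origin at the centre of its underside. Bystander
- bottle: amber bottle, 66 mm across, 150 mm tall; origin at the centre of its underside. Bystander
- tube_rack: steel rack, 220 x 80 mm, with corked glass test tubes, 148 mm tall; origin at the centre of its underside. Bystander
- spatula: flat spatula 170 mm long lying on the bench, handle towards its own -x. Bystander
- pen: grey marker pen, 12 mm thick, 130 mm long, lying along its own x. Bystander
- glove_box: cardboard box, 120 x 240 x 75 mm tall; origin at the centre of its underside. Bystander
Mind the look-alikes: they are no part of the job. Leave any blue or red look-alike of the wing_cap alone.

How it is judged:
By the outcome, as a careful person would: the job done as asked, in the order asked, and still so for the second after the job is handed in, with the robot touching nothing.
It also fails if it takes over 64 s, if anything falls off the work surface, if the arm or the gripper's body presses on something with over 40 N, if the wrist force passes 120 N, or if a joint passes its speed limit or range.

## Working session

There is one attempt and no reset: what is moved stays moved. The work goes in short steps, Python scripts to look and compute and a tool call to move; the robot and the scene stay as the last step left them, time stands still between calls to the robot, and variables do not carry over. Pictures are saved under pics/ and viewed, at most 10 in all, crops included, and the job is handed in when it is done.

Besides the shell and the picture viewer there is one more tool, called after "Call:" as a command line: name --argument value ..., lists and objects as JSON in quotes. move_arm: Moves the arm, as the interface text tells. Its arguments: {"type":"object","properties":{"deltas":{"type":"array","items":{"type":"number"}},"squeeze":{"type":"number"}},"required":["deltas"]}

```bash
mkdir -p pics; python3 - <<'E'
from plant import robot
import cv2,numpy as np
s=robot.read_state();print({k:np.round(v,4).tolist() for k,v in s.items()})
for c in("scene","top"):
    p,d=robot.read_camera(c);cv2.imwrite(f"pics/{c}0.png",p[:,:,::-1]);np.savez(f"{c}0.npz",p=p,d=d)
    m=robot.camera_model(c);print(c,{k:np.round(v,4).tolist() for k,v in m.items()})
    for l in("wing_cap","small_cap","holder","neck_top","wing"):
        print(l,[(np.round(r["uv"]).tolist(),round(r["confidence"],2)) for r in robot.recognise(c,l)])
print(robot.camera_model("wrist"))
E
```

```text
{'t': 0.0, 'q': [1.1716, 0.1312, 1.4893, 0.0, 1.523, -0.0854], 'dq': [-0.0013, -0.0008, 0.0005, -0.001, -0.0017, -0.0007], 'joint_torque': [-0.0017, -55.9851, -49.174, 0.0764, 0.0357, -0.0002], 'tool_pos': [0.185, 0.5702, 0.2286], 'orientation': [-0.4908, -3.1026, 0.0028], 'force': [0.6225, 0.026, -0.2445], 'wrist_torque': [0.0319, -0.0065, -0.0065], 'gripper_force': 0.0, 'opening': 0.0931}
scene {'K': [[399.5056, 0.0, 314.5751], [0.0, 399.5056, 200.1304], [0.0, 0.0, 1.0]], 'R': [[-0.6937, 0.7203, 0.0062], [0.6157, 0.5974, -0.5139], [-0.3738, -0.3526, -0.8578]], 't': [0.4514, -0.2618, 1.3965]}
wing_cap [([266.0, 166.0], 0.95), ([292.0, 137.0], 0.92), ([297.0, 188.0], 0.76), ([330.0, 162.0], 0.76), ([317.0, 216.0], 0.63), ([381.0, 229.0], 0.2)]
small_cap [([338.0, 197.0], 0.62)]
holder [([379.0, 239.0], 0.8)]
neck_top [([380.0, 230.0], 0.63)]
wing [([300.0, 187.0], 0.97), ([295.0, 141.0], 0.86), ([317.0, 214.0], 0.83), ([272.0, 166.0], 0.59), ([330.0, 160.0], 0.59)]
top {'K': [[428.899, 0.0, 320.7486], [0.0, 428.899, 202.4899], [0.0, 0.0, 1.0]], 'R': [[-0.011, -0.9996, -0.0255], [-0.9
[... 260 characters left out ...]
0, 232.0], 0.89), ([478.0, 207.0], 0.25)]
neck_top []
wing [([358.0, 264.0], 0.96), ([416.0, 254.0], 0.81), ([399.0, 219.0], 0.8), ([361.0, 222.0], 0.69), ([328.0, 210.0], 0.6)]
{'K': array([[306.13236577,   0.        , 319.59134499],
       [  0.        , 306.13236577, 199.58787765],
       [  0.        ,   0.        ,   1.        ]]), 'tool_from_camera': array([[-6.33785924e-04, -9.58479045e-01, -2.85162268e-01,
         7.93983645e-02],
       [ 9.99999608e-01, -4.31063717e-04, -7.73665243e-04,
        -5.91550201e-04],
       [ 6.18618815e-04, -2.85162647e-01,  9.58478942e-01,
        -1.55352589e-01],
       [ 0.00000000e+00,  0.00000000e+00,  0.00000000e+00,
         1.00000000e+00]])}
```

```bash
python3 - <<'E'
import cv2
a=cv2.imread("pics/top0.png")[150:320,200:440];cv2.imwrite("pics/top0c.png",cv2.resize(a,None,fx=3.3,fy=3.3,interpolation=cv2.INTER_CUBIC))
E
```

```text
(no output)
```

View pics/scene0.png

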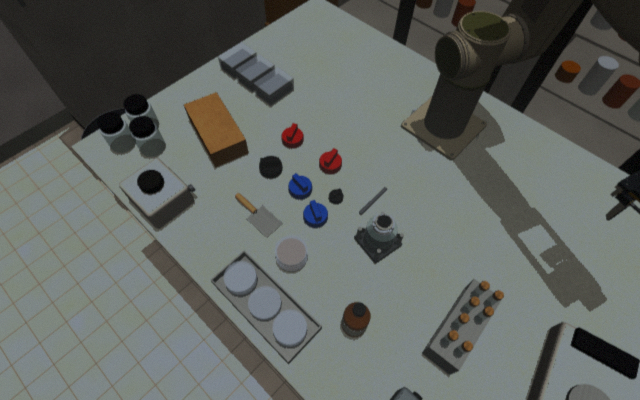

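View pics/top0c.png

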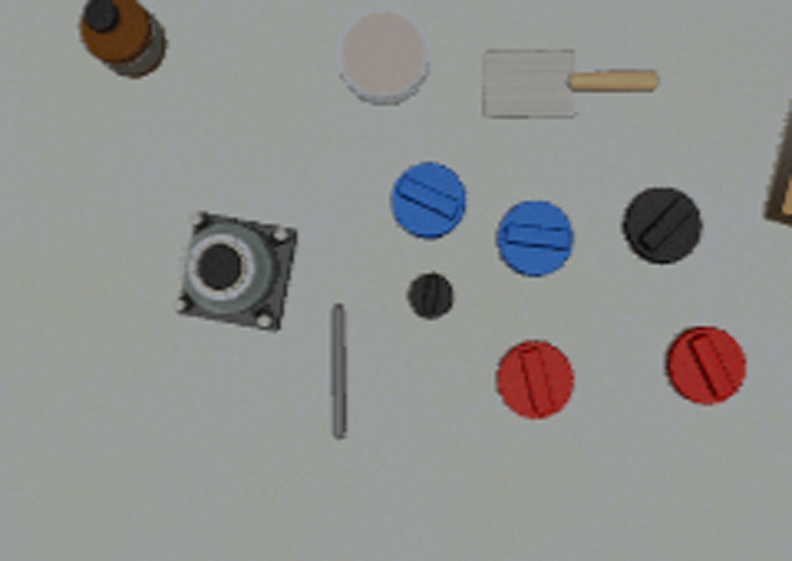

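The scene view shows the black wing cap at (270,166), the small decoy at (336,196), and the jar in its holder at (380,235). In the top crop the black cap is at about (662,225), with its wing running lower-left to upper-right, and the white neck ring is at about (221,266).

```bash
cat >h.py <<'E'
import numpy as np
def cloud(d,m,T=None):
    K=m["K"];v,u=np.mgrid[0:400,0:640]
    c=np.stack([(u-K[0,2])/K[0,0]*d,(v-K[1,2])/K[1,1]*d,d],-1)
    if T is None: return (c-m["t"])@m["R"]
    return c@T[:3,:3].T+T[:3,3]
E
python3 - <<'E'
from plant import robot
from h import *
import cv2
for c in("top","scene"):
    z=np.load(f"{c}0.npz");m=robot.camera_model(c);P=cloud(z["d"],m);ok=z["d"]>0
    def px(u,v,r=45):
        vv,uu=np.mgrid[0:400,0:640];return ok&(np.hypot(uu-u,vv-v)<r)
    cu,hu=((400.6,218),(267,230)) if c=="top" else ((270,166),(380,230))
    M=px(*cu,16);Q=P[M]
    print(c,"bench z",np.median(P[px(350,250,60)][:,2]) )
    w=Q[Q[:,2]>0.045];b=Q[Q[:,2]>0.02]
    print("wing n",len(w),w.mean(0),"zmax",w[:,2].max(),"all",(b.min(0)+b.max(0))/2)
    r=cv2.minAreaRect((w[:,:2]*1000).astype(np.float32));print(r, cv2.boxPoints(r).tolist())
    Q=P[px(*hu,30)];Q=Q[Q[:,2]>0.115];print("neck n",len(Q),Q.mean(0),(Q.min(0)+Q.max(0))/2,np.ptp(Q,axis=0),np.percentile(Q[:,2],[5,50,95]),cv2.minEnclosingCircle((Q[:,:2]*1000).astype(np.float32)))
E
```

```text
top bench z 0.0007066614665004631
wing n 116 [ 0.54835195 -0.29375474  0.0551505 ] zmax 0.06388496192320883 all [ 0.54823742 -0.29466906  0.04202519]
((548.8336791992188, -294.77679443359375), (17.664905548095703, 60.32176208496094), 44.45863342285156) [[521.4049682617188, -279.4354553222656], [563.6539916992188, -322.4905090332031], [576.2623901367188, -310.1181335449219], [534.0133666992188, -267.0630798339844]]
neck n 280 [0.50903301 0.11565335 0.12631811] [0.50935351 0.11688441 0.12635738] [0.05644631 0.05721306 0.02138122] [0.11754421 0.12727483 0.13335959] ((509.3118591308594, 117.2507553100586), 29.66298484802246)
scene bench z -0.0008753129146213663
wing n 107 [ 0.55186873 -0.29407613  0.05185207] zmax 0.059560067915817534 all [ 0.55215185 -0.2934113   0.03980036]
((549.4910888671875, -294.408447265625), (20.536958694458008, 59.31544876098633), 46.19825744628906) [[520.9784545898438, -281.29156494140625], [563.7887573242188, -322.34765625], [578.0037231445312, -307.52532958984375], [535.1934204101562, -266.46923828125]]
neck n 317 [0.51319471 0.11846    0.124704  ] [0.50905841 0.1169656  0.12431114] [0.06158657 0.05852531 0.01855874] [0.11652139 0.12619593 0.13062319] ((509.4908752441406, 116.78620910644531), 31.26256561279297)
```

```bash
cat >>h.py <<'E'
from scipy.spatial.transform import Rotation as Ro
def to(pos,ybear,s):
    """delta row from state s to TCP pos with tool y at bearing ybear deg, pointing down"""
    R=Ro.from_rotvec(s["orientation"]);b=np.radians(ybear)
    y=np.array([np.cos(b),np.sin(b),0]);z=np.array([0,0,-1.]);x=np.cross(y,z)
    T=Ro.from_matrix(np.stack([x,y,z],1))
    return np.round(np.r_[R.inv().apply(np.array(pos)-s["tool_pos"]),(R.inv()*T).as_rotvec()],4)
def yb(s):
    y=Ro.from_rotvec(s["orientation"]).as_matrix()[:,1];return np.degrees(np.arctan2(y[1],y[0]))
E
python3 -c "
from plant import robot
from h import *
s=robot.read_state();print(yb(s),to((.509,.117,.27),45,s))"
```

```text
72.02226840659985 [-4.480e-01 -3.316e-01 -4.040e-02  1.000e-04 -0.000e+00  4.716e-01]
```

Call:
move_arm --deltas '[-0.448,-0.332,-0.04,0,0,0.47,1,-0.448,-0.332,-0.04,0,0,0.47,1,-0.448,-0.332,-0.04,0,0,0.47,1,-0.448,-0.332,-0.04,0,0,0.47,1,-0.448,-0.332,-0.04,0,0,0.47,1,-0.448,-0.332,-0.04,0,0,0.47,1,-0.448,-0.332,-0.04,0,0,0.47,1,-0.448,-0.332,-0.04,0,0,0.47,1,-0.448,-0.332,-0.04,0,0,0.47,1,-0.448,-0.332,-0.04,0,0,0.47,1,-0.448,-0.332,-0.04,0,0,0.47,1,-0.448,-0.332,-0.04,0,0,0.47,1]'

```text
t: 2.1
tool_pos: [0.5082, 0.1178, 0.2696]
orientation: [-1.197, -2.904, -0.0]
force: [-0.3, 0.1, -0.4]
opening: 0.093
gripper_force: 0.0
```

```bash
python3 - <<'E'
from plant import robot
from h import *
import cv2
s=robot.read_state();p,d=robot.read_camera("wrist");np.savez("w1.npz",p=p,d=d)
m=robot.camera_model("wrist");P=cloud(d,m,m["tool_from_camera"])
W=P@Ro.from_rotvec(s["orientation"]).as_matrix().T+s["tool_pos"]
ok=(d>0)&(np.hypot(W[...,0]-.509,W[...,1]-.117)<.04)&(W[...,2]>.126)
Q=W[ok];print(len(Q),Q.mean(0),np.percentile(Q[:,2],[1,50,99]),cv2.minEnclosingCircle((Q[:,:2]*1000).astype(np.float32)))
ok2=(d>0)&(np.hypot(W[...,0]-.509,W[...,1]-.117)<.04)&(W[...,2]>.105)
Q=W[ok2];print(len(Q),cv2.minEnclosingCircle((Q[:,:2]*1000).astype(np.float32)))
print(yb(s),s["tool_pos"],to((.549,-.2946,.25),45,s))
cv2.imwrite("pics/w1.png",p[:,:,::-1])
np.save("W1.npy",W)
E
```

```text
13955 [0.49470092 0.13651867 0.34171034] [0.12823292 0.36085301 0.3771747 ] ((503.0655212402344, 123.16464233398438), 35.88255310058594)
15002 ((503.9933776855469, 122.20143127441406), 36.42138671875)
45.18647811394244 [0.50822476 0.11779318 0.26960002] [-3.196e-01 -2.638e-01  1.950e-02  1.000e-04 -3.000e-04  3.300e-03]
```

View pics/w1.png

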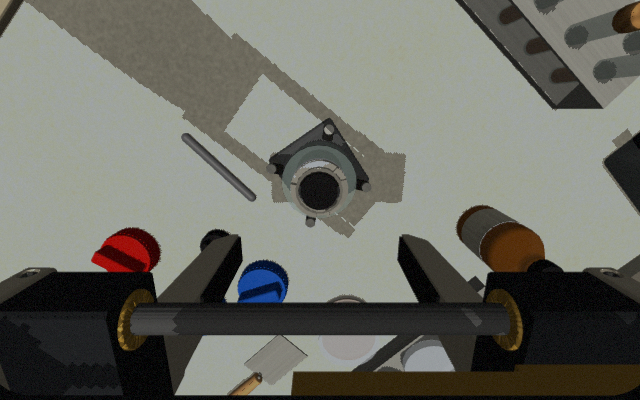

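The wrist view shows the neck at about (320,188), between the fingers. Next I'll fit it with the gripper points left out and move over the cap.

```bash
python3 - <<'E'
from h import *
import cv2
W=np.load("W1.npy");z=np.load("w1.npz");d=z["d"]
r=np.hypot(W[...,0]-.509,W[...,1]-.117)
for lo in(.1275,.122,.115,.105):
    Q=W[(d>0)&(r<.035)&(W[...,2]>lo)&(W[...,2]<.14)];print(lo,len(Q),cv2.minEnclosingCircle((Q[:,:2]*1000).astype(np.float32)),np.percentile(Q[:,2],[50,95]))
g=cv2.cvtColor(z["p"],cv2.COLOR_RGB2GRAY)
cv2.imwrite("pics/w1c.png",cv2.resize(z["p"][140:230,260:380,::-1],None,fx=6,fy=6,interpolation=cv2.INTER_CUBIC))
E
```

```text
0.1275 1363 ((507.1234436035156, 116.70856475830078), 23.881759643554688) [0.13053097 0.13176726]
0.122 1749 ((507.083740234375, 116.26162719726562), 29.670574188232422) [0.13013795 0.13169125]
0.115 2322 ((507.2545471191406, 116.34066009521484), 29.808509826660156) [0.12921774 0.13155985]
0.105 2476 ((506.1525573730469, 116.90583801269531), 30.95130157470703) [0.1286402  0.13153817]
```

View pics/w1c.png

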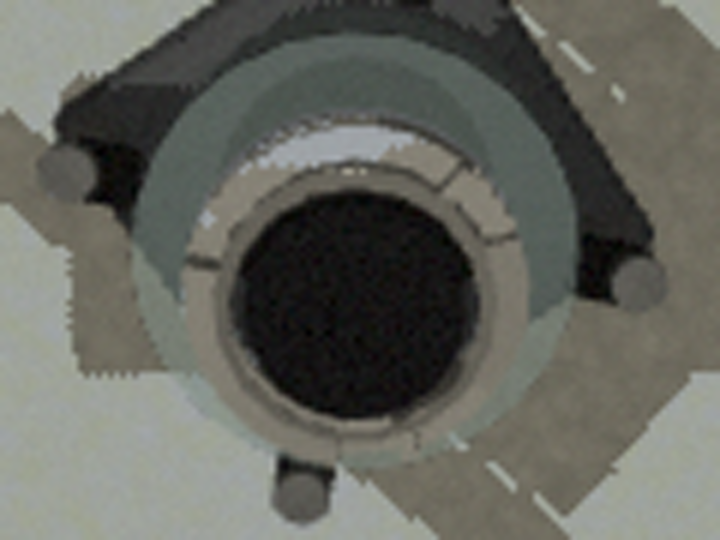

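Call:
move_arm --deltas '[-0.32,-0.264,0.02,0,0,0,1,-0.32,-0.264,0.02,0,0,0,1,-0.32,-0.264,0.02,0,0,0,1,-0.32,-0.264,0.02,0,0,0,1,-0.32,-0.264,0.02,0,0,0,1,-0.32,-0.264,0.02,0,0,0,1,-0.32,-0.264,0.02,0,0,0,1,-0.32,-0.264,0.02,0,0,0,1,-0.32,-0.264,0.02,0,0,0,1,-0.32,-0.264,0.02,0,0,0,1]'

```text
t: 3.4
tool_pos: [0.5495, -0.2945, 0.25]
orientation: [1.197, 2.904, 0.0]
force: [0.0, -0.3, -0.6]
opening: 0.0933
gripper_force: 0.0
```

The crop shows the neck's core ring centred at about (357,305), with a thread gap marked at roughly (480,205) by two radial edges. The arm is now over the black cap.

```bash
python3 - <<'E'
from plant import robot
from h import *
import cv2
s=robot.read_state();p,d=robot.read_camera("wrist")
m=robot.camera_model("wrist");P=cloud(d,m,m["tool_from_camera"])
W=P@Ro.from_rotvec(s["orientation"]).as_matrix().T+s["tool_pos"]
r=np.hypot(W[...,0]-.549,W[...,1]+.2946);ok=(d>0)&(r<.045)&(W[...,2]<.07)
for lo,hi in((.045,.07),(.05,.07),(.0255,.033),(.02,.07)):
    Q=W[ok&(W[...,2]>lo)&(W[...,2]<hi)];xy=(Q[:,:2]*1000).astype(np.float32);print(lo,len(Q),cv2.minEnclosingCircle(xy),cv2.minAreaRect(xy),np.median(Q[:,2]))
print(yb(s),to((.549,-.2946,.043),45,s))
cv2.imwrite("pics/w2.png",p[:,:,::-1])
E
```

```text
0.045 760 ((546.5528564453125, -294.9779357910156), 30.09232521057129) ((545.9364013671875, -295.3733825683594), (17.595836639404297, 58.916893005371094), 45.44801712036133) 0.05497214549803531
0.05 756 ((546.5528564453125, -294.9779357910156), 30.09232521057129) ((545.9794921875, -295.4158630371094), (17.595836639404297, 58.795814514160156), 45.44801712036133) 0.054976321178113435
0.0255 1732 ((545.9360961914062, -295.2159423828125), 36.37592697143555) ((546.3643798828125, -295.4921569824219), (70.57866668701172, 71.09588623046875), 80.02564239501953) 0.029197290702245707
0.02 2591 ((546.449951171875, -295.69183349609375), 37.0762825012207) ((545.841796875, -294.6983337402344), (73.57469177246094, 71.8707504272461), 45.268314361572266) 0.029601767514544824
45.214521770386455 [ 4.00e-04 -5.00e-04  2.07e-01  3.00e-04  2.00e-04  3.70e-03]
```

Call:
move_arm --deltas '[0.001,-0.0018,0.15,0,0,0,0.6,0.001,-0.0018,0.15,0,0,0,0.6,0.001,-0.0018,0.17,0,0,0,0.6,0.001,-0.0018,0.195,0,0,0,0.6,0.001,-0.0018,0.207,0,0,0,0.6,0.001,-0.0018,0.207,0,0,0,0.6,0.001,-0.0018,0.207,0,0,0,0.3,0.001,-0.0018,0.207,0,0,0,0.1,0.001,-0.0018,0.207,0,0,0,0,0.001,-0.0018,0.207,0,0,0,0,0.001,-0.0018,0.207,0,0,0,0]' --squeeze 30

```text
t: 4.82
tool_pos: [0.5473, -0.2969, 0.0429]
orientation: [1.2, 2.903, 0.0]
force: [-0.5, 0.9, 2.5]
opening: 0.018
gripper_force: 30.0
```

Call:
move_arm --deltas '[0,0,-0.03,0,0,0,0,0,0,-0.09,0,0,0,0,0,0,-0.15,0,0,0,0,0,0,-0.2,0,0,0,0,0,0,-0.2,0,0,0,0,0,0,-0.2,0,0,0,0]'

```text
t: 5.58
tool_pos: [0.5467, -0.2966, 0.2415]
orientation: [-1.199, -2.902, -0.0]
force: [0.0, 0.6, -2.4]
opening: 0.0177
gripper_force: 30.0
```

```bash
python3 - <<'E'
from plant import robot
from h import *
import cv2
s=robot.read_state();print(s["tool_pos"],yb(s),s["force"],s["wrist_torque"],s["opening"])
p,d=robot.read_camera("wrist");s2=robot.read_state();print(s2["tool_pos"],yb(s2))
m=robot.camera_model("wrist");P=cloud(d,m,m["tool_from_camera"])
r=np.hypot(P[...,0],P[...,1]);
for lo,hi,rr in((-.02,.003,.04),(.009,.02,.05)):
    k=(d>0)&(r<rr)&(P[...,2]>lo)&(P[...,2]<hi);Q=P[k]*1000
    print(lo,len(Q),Q.min(0),Q.max(0),np.median(Q,0),cv2.minEnclosingCircle(Q[:,:2].astype(np.float32)))
cv2.imwrite("pics/w3.png",p[:,:,::-1]);np.savez("w3.npz",P=P,d=d)
pt,dt=robot.read_camera("top");m=robot.camera_model("top");W=cloud(dt,m)
k=(dt>0)&(np.hypot(W[...,0]-.547,W[...,1]+.296)<.06)&(W[...,2]>.17)
print(k.sum(),W[k].min(0),W[k].max(0))
E
```

```text
[ 0.54671199 -0.29658792  0.24145625] 45.08927422195885 [ 0.02208661  0.56840709 -2.36273515] [-0.02095927  0.04899217  0.02674364] 0.017708002877903566
[ 0.54619928 -0.29627892  0.24028726] 45.08819177074751
-0.02 4567 [-22.72696843 -24.79231167 -19.98455944] [31.62005177 23.63716946  2.9982845 ] [  8.6655761   -0.83099616 -12.02209672] ((4.227994918823242, -1.4975422620773315), 28.0159854888916)
0.009 4313 [-32.69252322 -37.58122729   9.00410092] [38.47285086 36.20201156 19.99207317] [17.64489422 -0.32403201 13.78730778] ((1.5418648719787598, -0.7201271057128906), 37.005577087402344)
3795 [ 0.48808361 -0.35590976  0.20167737] [ 0.60537155 -0.23620384  0.65968649]
```

View pics/w3.png

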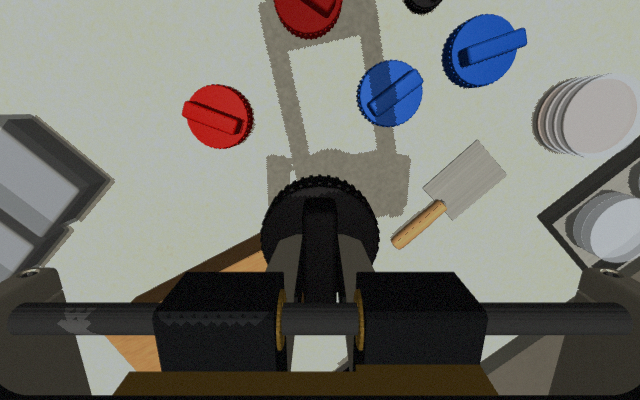

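The wrist view shows the cap held centrally by its wing between the pads; the skirt rim is around (320,235). The residual offset is about 1 mm, so I'm carrying it over the neck.

Call:
move_arm --deltas '[0.318,0.264,0,0,0,0.787,0,0.318,0.264,0,0,0,0.787,0,0.318,0.264,0,0,0,0.787,0,0.318,0.264,0,0,0,0.787,0,0.318,0.264,0,0,0,0.787,0,0.318,0.264,0,0,0,0.787,0,0.318,0.264,0,0,0,0.787,0,0.318,0.264,0,0,0,0.787,0,0.318,0.264,0,0,0,0.787,0,0.318,0.264,0,0,0,0.787,0,0.318,0.264,0,0,0,0.787,0,0.318,0.264,0,0,0,0.787,0]'

```text
t: 7.18
tool_pos: [0.5084, 0.1139, 0.2426]
orientation: [2.223, 2.22, -0.0]
force: [0.4, -0.6, -0.7]
opening: 0.0176
gripper_force: 30.0
```

```bash
python3 - <<'E'
from plant import robot
from h import *
Z=[]
for i in range(6):
    s=robot.read_state();Z.append(np.r_[s["tool_pos"],yb(s),s["force"],s["wrist_torque"]]);robot.read_camera("top")
print(np.round(Z,4));print(np.round(np.mean(Z,0),4),s["q"])
E
```

```text
[[ 0.5084  0.1139  0.2426 -0.0753  0.3577 -0.6165 -0.6768 -0.087   0.0541
  -0.0362]
 [ 0.5084  0.1141  0.2427 -0.0583 -0.0437  0.5602 -1.1884 -0.1036  0.0759
  -0.0037]
 [ 0.5084  0.1142  0.2427 -0.0439 -0.3049  0.42   -0.7284 -0.1153  0.0119
   0.0048]
 [ 0.5084  0.1143  0.2427 -0.0345 -0.4765  0.1332 -1.362  -0.1019  0.0812
   0.0194]
 [ 0.5083  0.1145  0.2427 -0.0201  0.1259 -0.1472 -1.9985 -0.0169  0.0717
   0.0603]
 [ 0.5083  0.1145  0.2427 -0.0122 -0.0275 -0.3306 -0.979  -0.0545  0.1065
  -0.0205]]
[ 0.5084  0.1143  0.2427 -0.0407 -0.0615  0.0032 -1.1555 -0.0799  0.0669
  0.004 ] [ 1.23206046e-01 -8.96430425e-02  1.68751116e+00  1.35513532e-05
  1.54362343e+00  1.23418671e-01]
```

Call:
move_arm --deltas '[0.0012,-0.0004,0.04,0,0,0,0,0.0012,-0.0004,0.06,0,0,0,0,0.0012,-0.0004,0.067,0,0,0,0,0.0012,-0.0004,0.07,0,0,0,0,0.0012,-0.0004,0.072,0,0,0,0,0.0012,-0.0004,0.074,0,0,0,0,0.0012,-0.0004,0.074,0,0,0,0]'

```text
t: 8.35
tool_pos: [0.508, 0.1159, 0.169]
orientation: [2.221, 2.221, 0.001]
force: [0.0, -0.5, -1.4]
opening: 0.0179
gripper_force: 30.0
```

```bash
cat >st.py <<'E'
from plant import robot
from h import *
s=robot.read_state();print("t",s["t"],np.round(np.r_[s["tool_pos"]*1000,yb(s)],2),"F",np.round(s["force"],1),"T",np.round(s["wrist_torque"],2),s["opening"],"q6",s["q"][5])
E
python3 st.py
```

```text
t 8.35 [508.03 115.86 168.96  -0.  ] F [ 0.  -0.5 -1.4] T [-0.12  0.03 -0.01] 0.01794963145596501 q6 0.1258347462450336
```

Call:
move_arm --deltas '[0,0,0.0015,0,0,0,0,0,0,0.003,0,0,0,0,0,0,0.003,0,0,0,0]'

```text
t: 8.72
tool_pos: [0.5081, 0.1159, 0.1661]
orientation: [2.221, 2.221, 0.001]
force: [-0.2, 0.0, 2.0]
opening: 0.0182
gripper_force: 30.0
```

```bash
python3 st.py
```

```text
t 8.725 [508.14 115.9  166.06   0.  ] F [-0.2  0.   2. ] T [-0.14  0.16  0.01] 0.018166694627431663 q6 0.1258057765388713
```

Call:
move_arm --deltas '[0,0,0.002,0,0,0,0,0,0,0.002,0,0,-0.06,0,0,0,0.002,0,0,-0.12,0,0,0,0.002,0,0,-0.18,0]'

```text
t: 9.22
tool_pos: [0.5083, 0.116, 0.1643]
orientation: [2.01, 2.413, 0.001]
force: [-0.2, -0.7, 5.0]
opening: 0.018
gripper_force: 30.0
```

```bash
python3 st.py
```

```text
t 9.225 [508.29 115.95 164.27  10.42] F [-0.2 -0.7  5. ] T [-0.08  0.21 -0.19] 0.01795313222640052 q6 -0.05597900668018585
```

Call:
move_arm --deltas '[0,0,0,0,0,-0.06,0,0,0,0,0,0,-0.12,0,0,0,0,0,0,-0.18,0]'

```text
t: 9.6
tool_pos: [0.5085, 0.116, 0.1645]
orientation: [1.785, 2.584, 0.002]
force: [0.1, 1.1, 5.7]
opening: 0.0179
gripper_force: 30.0
```

```bash
python3 st.py
```

```text
t 9.6 [508.52 116.04 164.46  20.73] F [0.1 1.1 5.7] T [ 0.1   0.12 -0.08] 0.017891150840722486 q6 -0.23603790575574282
```

Call:
move_arm --deltas '[0,0,0,0,0,-0.06,0,0,0,0,0,0,-0.12,0,0,0,0,0,0,-0.18,0]'

```text
t: 9.98
tool_pos: [0.5078, 0.116, 0.1634]
orientation: [-1.546, -2.735, -0.0]
force: [0.5, 0.1, -1.9]
opening: 0.018
gripper_force: 30.0
```

```bash
python3 st.py
```

```text
t 9.975 [507.8  115.96 163.44  31.06] F [ 0.5  0.1 -1.9] T [-0.02  0.03 -0.01] 0.018027896423821528 q6 -0.4161253186707582
```

Call:
move_arm --deltas '[0,0,0.0015,0,0,0,0,0,0,0.003,0,0,0,0,0,0,0.003,0,0,0,0]'

```text
t: 10.35
tool_pos: [0.5076, 0.1158, 0.1602]
orientation: [-1.549, -2.732, 0.001]
force: [-0.1, -0.1, -2.6]
opening: 0.0178
gripper_force: 30.0
```

```bash
python3 st.py
```

```text
t 10.35 [507.59 115.8  160.19  30.89] F [-0.1 -0.1 -2.6] T [-0.06  0.05  0.04] 0.0178183118059766 q6 -0.413374513853639
```

Call:
move_arm --deltas '[0,0,0.0015,0,0,0,0,0,0,0.0022,0,0,0,0,0,0,0.0022,0,0,0,0]'

```text
t: 10.72
tool_pos: [0.508, 0.1159, 0.1588]
orientation: [1.548, 2.733, 0.0]
force: [1.1, 0.1, 1.8]
opening: 0.0182
gripper_force: 30.0
```

```bash
python3 st.py
```

```text
t 10.725 [508.02 115.87 158.76  30.93] F [1.1 0.1 1.8] T [-0.07  0.15 -0.01] 0.018248870084781953 q6 -0.414056738776989
```

It dropped with no contact at 10.5 mm and touched the floor at 14 mm, so that's the real click. Now turning clockwise while sinking along the thread.

Call:
move_arm --deltas '[0,0,0.0003,0,0,0.07,0,0,0,0.0006,0,0,0.14,0,0,0,0.0009,0,0,0.21,0,0,0,0.0013,0,0,0.28,0]'

```text
t: 11.22
tool_pos: [0.5085, 0.1159, 0.158]
orientation: [1.917, 2.488, 0.002]
force: [0.1, -0.0, 3.1]
opening: 0.0181
gripper_force: 30.0
```

```bash
python3 st.py
```

```text
t 11.225 [508.49 115.89 157.95  14.76] F [ 0.1 -0.   3.1] T [-0.13  0.1   0.09] 0.01808561030291868 q6 -0.13186142078714636
```

Call:
move_arm --deltas '[0,0,0.0004,0,0,0.07,0,0,0,0.0007,0,0,0.14,0,0,0,0.001,0,0,0.21,0,0,0,0.0014,0,0,0.28,0]'

```text
t: 11.72
tool_pos: [0.5089, 0.116, 0.1568]
orientation: [2.245, 2.195, 0.003]
force: [0.5, 0.5, 3.3]
opening: 0.018
gripper_force: 30.0
```

```bash
python3 st.py
```

```text
t 11.725 [508.88 116.02 156.83  -1.28] F [0.5 0.5 3.3] T [-0.14 -0.15  0.07] 0.018001979523348203 q6 0.148171842198433
```

Call:
move_arm --deltas '[0,0,0.0004,0,0,0.07,0,0,0,0.0007,0,0,0.14,0,0,0,0.001,0,0,0.21,0,0,0,0.0014,0,0,0.28,0]'

```text
t: 12.22
tool_pos: [0.5087, 0.1158, 0.1553]
orientation: [2.53, 1.861, 0.003]
force: [2.0, -1.0, 3.7]
opening: 0.0179
gripper_force: 30.0
```

```bash
python3 st.py
```

```text
t 12.225 [508.68 115.82 155.28 -17.32] F [ 2.  -1.   3.7] T [-0.28 -0.05  0.08] 0.01792742978721695 q6 0.42817643254990556
```

Call:
move_arm --deltas '[0,0,0.0004,0,0,0.05,0,0,0,0.0007,0,0,0.1,0,0,0,0.0007,0,0,0.1,0]'

```text
t: 12.6
tool_pos: [0.5085, 0.1158, 0.1545]
orientation: [2.617, 1.736, 0.002]
force: [0.2, -2.0, 4.2]
opening: 0.0178
gripper_force: 30.0
```

```bash
python3 st.py
```

```text
t 12.6 [508.55 115.78 154.46 -22.9 ] F [ 0.2 -2.   4.2] T [-0.33 -0.07  0.04] 0.017783512940573138 q6 0.5255410670033026
```

Call:
move_arm --deltas '[0,0,0.0003,0,0,0.04,0,0,0,0.0005,0,0,0.08,0,0,0,0.0005,0,0,0.08,0]'

```text
t: 12.98
tool_pos: [0.5084, 0.1159, 0.1537]
orientation: [2.684, 1.631, 0.002]
force: [1.5, -1.0, 5.3]
opening: 0.0173
gripper_force: 30.0
```

```bash
python3 st.py
```

```text
t 12.975 [508.41 115.89 153.7  -27.43] F [ 1.5 -1.   5.3] T [-0.29 -0.13  0.05] 0.01731986542792687 q6 0.6046130181147481
```

Call:
move_arm --deltas '[0,0,0,0,0,0.04,0,0,0,0,0,0,0.08,0,0,0,0,0,0,0.08,0]'

```text
t: 13.35
tool_pos: [0.5081, 0.1158, 0.1534]
orientation: [2.747, 1.523, 0.001]
force: [1.3, -0.7, 4.0]
opening: 0.0177
gripper_force: 30.0
```

```bash
python3 st.py
```

```text
t 13.35 [508.13 115.82 153.43 -31.99] F [ 1.3 -0.7  4. ] T [-0.3  -0.09  0.11] 0.01768380264767916 q6 0.6842440192312991
```

Call:
move_arm --deltas '[0,0,0,0,0,0.04,0,0,0,0,0,0,0.08,0,0,0,0,0,0,0.08,0]'

```text
t: 13.72
tool_pos: [0.5078, 0.1158, 0.1531]
orientation: [2.806, 1.412, -0.0]
force: [-0.3, -0.8, 5.2]
opening: 0.0181
gripper_force: 30.0
```

```bash
python3 st.py
```

```text
t 13.725 [507.78 115.75 153.14 -36.57] F [-0.3 -0.8  5.2] T [-0.35  0.13  0.07] 0.018091455802984612 q6 0.764042519133363
```

Call:
move_arm --deltas '[0,0,0,0,0,0.03,0,0,0,0,0,0,0.06,0,0,0,0,0,0,0.06,0]'

```text
t: 14.1
tool_pos: [0.5077, 0.1158, 0.1531]
orientation: [-2.849, -1.325, 0.001]
force: [0.2, -2.3, 4.3]
opening: 0.0179
gripper_force: 30.0
```

```bash
python3 - <<'E'
exec(open("st.py").read())
p,d=robot.read_camera("scene");import cv2
m=robot.camera_model("scene");W=cloud(d,m)
cv2.imwrite("pics/s4.png",cv2.resize(p[170:290,300:460,::-1],None,fx=4.5,fy=4.5,interpolation=cv2.INTER_CUBIC))
E
```

```text
t 14.1 [507.72 115.83 153.07 -40.12] F [ 0.2 -2.3  4.3] T [-0.42  0.27  0.28] 0.017874412823213993 q6 0.8260402733223063
```

View pics/s4.png

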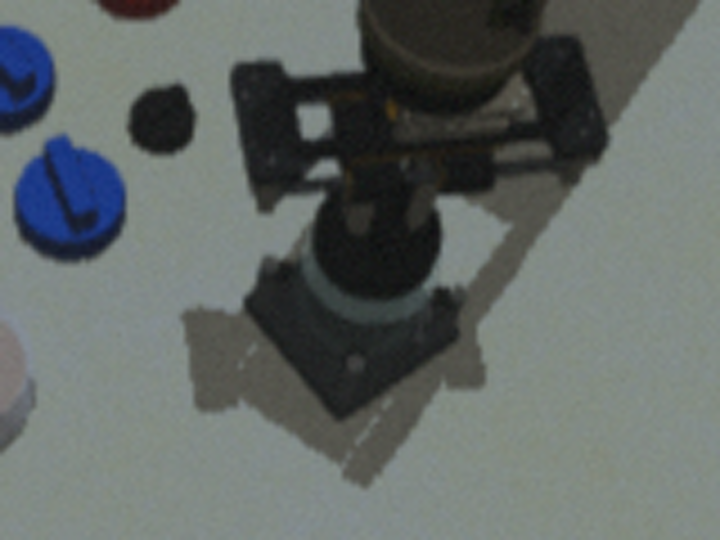

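The view shows the cap down on the jar, level between the posts, held by its wing. The torque rose over the last 0.06 rad, which means the firm stop. I'll average the forces to check seating.

```bash
cat >av.py <<'E'
from plant import robot
from h import *
Z=[]
for i in range(8):
    s=robot.read_state();Z.append(np.r_[s["tool_pos"]*1000,yb(s),s["force"],s["wrist_torque"]]);robot.read_camera("wrist")
print(np.round(np.mean(Z,0),2),np.round(np.std(Z,0),2),s["t"])
E
python3 av.py
```

```text
[ 5.0777e+02  1.1584e+02  1.5307e+02 -4.0090e+01 -8.4000e-01 -1.7400e+00
  4.2300e+00 -4.5000e-01  3.5000e-01  2.2000e-01] [0.02 0.01 0.01 0.01 0.75 0.59 0.56 0.02 0.03 0.03] 14.5
```

Call:
move_arm --deltas '[0,0,-0.001,0,0,0,0,0,0,-0.001,0,0,0,0]'

```text
t: 14.8
tool_pos: [0.5078, 0.1158, 0.1541]
orientation: [-2.848, -1.325, 0.0]
force: [-0.5, -1.4, 4.0]
opening: 0.0181
gripper_force: 30.0
```

```bash
python3 av.py
```

```text
[ 5.0780e+02  1.1585e+02  1.5406e+02 -4.0110e+01 -7.5000e-01 -1.6100e+00
  3.4100e+00 -4.5000e-01  3.4000e-01  2.2000e-01] [0.02 0.02 0.02 0.   0.41 0.48 0.49 0.03 0.04 0.03] 15.15
```

Call:
move_arm --deltas '[0,0,-0.0005,0,0,-0.03,0,0,0,-0.001,0,0,-0.05,0,0,0,-0.001,0,0,-0.05,0,0,0,-0.001,0,0,-0.05,0.25,0,0,-0.001,0,0,-0.05,0.5,0,0,-0.001,0,0,-0.05,0.6,0,0,-0.001,0,0,-0.05,0.6,0,0,-0.04,0,0,-0.05,0.6,0,0,-0.08,0,0,-0.05,0.8,0,0,-0.105,0,0,-0.05,1,0,0,-0.105,0,0,-0.05,1,0,0,-0.105,0,0,-0.05,1]'

```text
t: 16.7
tool_pos: [0.5074, 0.1158, 0.2578]
orientation: [-2.814, -1.396, 0.002]
force: [-0.2, -0.5, -0.4]
opening: 0.0906
gripper_force: 0.0
```

```bash
cat >cap.py <<'E'
from plant import robot
from h import *
import cv2,sys
s=robot.read_state();p,d=robot.read_camera("wrist")
m=robot.camera_model("wrist");P=cloud(d,m,m["tool_from_camera"])
W=P@Ro.from_rotvec(s["orientation"]).as_matrix().T+s["tool_pos"]
r=np.hypot(W[...,0]-.508,W[...,1]-.116);ok=(d>0)&(r<.05)
for lo,hi in((.155,.18),(.13,.15)):
    Q=W[ok&(W[...,2]>lo)&(W[...,2]<hi)]
    if len(Q)<50: continue
    xy=(Q[:,:2]*1000).astype(np.float32);A=np.c_[Q[:,:2]-Q[:,:2].mean(0),np.ones(len(Q))];med=np.median(Q[:,2])
    k=abs(Q[:,2]-med)<.003
    print(len(Q),cv2.minEnclosingCircle(xy),cv2.minAreaRect(xy)[1:],med,"tilt",np.linalg.lstsq(A[k],Q[k,2],rcond=None)[0])
b=(d>0)&(W[...,2]<.02)&(W[...,2]>-.01)&(P[...,2]>.1);print("bench",np.median(W[b][:,2]),s["tool_pos"],yb(s),s["t"],s["force"])
cv2.imwrite(sys.argv[1],p[:,:,::-1])
E
python3 cap.py pics/w5.png
```

```text
1450 ((507.7936706542969, 117.63176727294922), 30.215469360351562) ((59.60127639770508, 18.028493881225586), 54.12458419799805) 0.16674999979706462 tilt [-0.00378183 -0.00594146  0.16670833]
3249 ((508.135498046875, 116.580078125), 37.11256790161133) ((70.48403930664062, 73.02080535888672), 54.9077262878418) 0.1409987618382028 tilt [-0.00333759 -0.00801896  0.14099862]
bench 0.00044646584657376254 [0.50742625 0.11578411 0.25784527] -37.2440620223515 16.7 [-0.19258616 -0.54073522 -0.35736841]
```

View pics/w5.png

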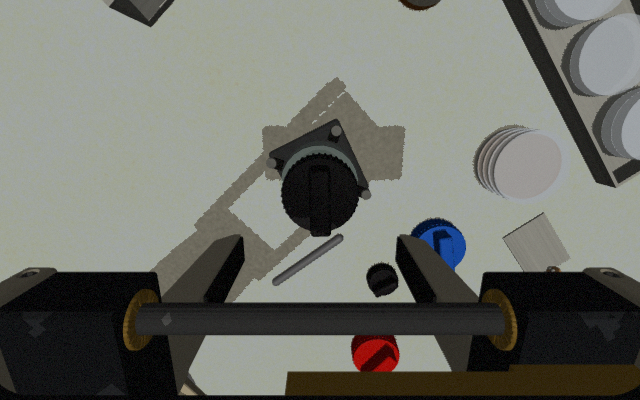

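The wrist view shows the cap level on the jar at about (320,190), gripper clear and neighbours undisturbed. Net turn was 1.17 rad to the stop, and the wing top reads 0.1667 m raw, or about 0.166 m after the camera's 0.5 mm height bias, which matches home. Handing in.

```bash
python3 -c "
from plant import robot
print(robot.close_job())"
```

```text
the job is handed in; nothing more can be done
None
```

I handed the job in: the larger black wing cap is on the jar, clicked into the thread starts and turned clockwise about 1.17 rad to the firm stop, then released at about 17 s; its height reads as fully home to within about 0.5 mm, and the judged result was not shown.

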